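# Pull out both supports and fold down the writing flap

## Robot

A 6-joint arm with a two-finger parallel gripper is mounted at the origin on a cart in front of the work surface, level with it; the furniture and walls round the work are solid. World frame = base frame: x ahead of the robot, y to its left, z up, the work surface at z = 0. Lengths are in m, angles in rad, forces in N, time in s.
With the tool pointing down it reaches from about 0.275 to 0.775 m from the base axis. Payload 14.6 kg.
Tool frame: the origin (TCP) lies on the centre line of the jaws, within the pads' length; the fingertips stand 19 mm ahead of it and the grasp point (between the pads) is the TCP; z points along the fingers, y is the line along which they close (so a half turn about z gives the same grasp; the last joint's range is limited). The gripper opens to 85 mm and grips with 20 to 120 N. Pads are 22 mm wide; open, the fingers measure 114 mm over their backs; the gripper's body (76 mm by 85 mm) begins 54 mm behind the grasp point. The pads swing forward as they close: fully open they stand 13 mm farther back than shut.
Start: joints at [-1.342, 0.263, -0.048, 1.259, 0, 1.415], TCP at [0.197, -0.487, 0.25] pointing down, gripper open.
Joint ranges: [-2.65, 2.65], [-0.89, 1.7], [-1.18, 1.37], [-2.13, 2.11], [-1.35, 1.29], [-3.14, 3.14]. Speed limits (rad/s): [1.89, 1.89, 2.57, 2.79, 3.14, 3.14].

## Interface

Orientations are given as a unit quaternion [x, y, z, w].
In Python, from cell import * gives the robot as it stands. The module is installed in compiled form; this text tells all that it offers.
- The arm moves only by the shell command python3 -m inch 'ROWS' [OPENING] [FORCE]. ROWS is JSON, a list that holds one entry, the list of rows, each a list of 4 numbers: the shift along the tool's x, y, z in cm, then the turn about the tool's z in rad. A call has exactly 8 rows; each row shifts and turns the commanded pose from where the row before left it, along the tool's axes as they then stand; what a row does not reach is not made up. A row lasts 1/12 s, in which the tool goes at most 41.7 mm and 7.16 degrees, less where a joint would pass 70% of its speed; a pose out of reach is approached as far as the arm can. A call with a gripper value outside its range is refused whole. OPENING is the opening in per cent of the stroke, from 0 (shut) to 100 (fully open), set as the call begins (- or left out, the last holds). The fingers move at their own pace and stop on an object; FORCE is the grip in N (left out, the last holds). Time passes only in rows, so rows that do not move let the fingers close, or fill a call up. It gives the time, the measured TCP pose, the force, the opening and the grip force at its end, in the units of the state.
- read_state(): the state, without advancing time (a new reading comes with each control period).
- get_image(name): name is "scene" or "top"; returns a dict with "color" (420x560x3 uint8, red, green, blue), "depth" (420x560 float32, m along the optical axis (not along the pixel's ray), 0 where there is no reading), "K" (3x3 intrinsics, pixels), "R" (3x3) and "t" (3): a world point X has camera coordinates R X + t. Camera axes: x right, y down, z forward; pixel columns grow to the right and rows downward; lengths in m; the calibration is good to about 2 mm. A picture is of the moment at which its call begins.
- finish_job(): hands the job in; it is judged then, once.
Trained networks look in a picture, given as the dict that the camera call returned (one of the last four; its "shot" number tells which), for a name from the list of things; names that differ only in an ending like _2 or _b are one class to them, and where a whole thing is asked for, a point or a joint stands for the part that bears it (a point fixed in the world has none). Each returns a list of dicts, best first, with "conf" (0 to 1); they miss things now and then, are a little off and sometimes report something else, mostly with a low value. They report only what shows in the picture. A call takes as long as a camera call.
- recognise(query, picture): "bbox" ([left, top, right, bottom] in pixels, round what is visible of it).
The state is a dict: "time": time; "joints": joint angles; "qd": joint speeds; "tau": joint torques, N m; "tool_pos": TCP position; "ee_rot": TCP orientation; "force": force on the tool from outside, world axes, zero at the start; "torque": the same for the moment, N m; "gripper_width": finger opening in m; "finger_force": force on a finger pad.
Only numpy, scipy, OpenCV 4.12 (cv2) and the standard library are available. Lean on these libraries where they do the work, as an engineer would, in place of code of your own. Each camera call takes 0.05 s, during which the arm holds its last target. There are 200 camera calls.

## Task

Open the small counter desk for writing: first pull both slide-out supports out, each as far as it will go until you feel its stop, then swing the flap forward and down onto them. Lower the flap gently, press it down at the middle until you feel it bearing on both supports and lying level, and let go; do not wrench anything, and leave the things standing on and around the desk where they are.

Things in the scene. Friction and masses are not known exactly. Their poses are not given: they have to be found in the camera images.
- desk: Plywood slope-front counter desk, fixed, 240 mm wide (y), 180 mm deep (x), 165 mm high. Origin: on the table under the middle of its front edge; x points to the desk's back (away from the robot), y to its left, z up. Its top board spans x 58 to 180 mm, top face at height 165 mm. The flap hinge runs along y at x = 0, height 81 mm.
- flap_edge (a point): Middle of the flap's free edge. Flap: board 214 mm wide, 12 mm thick, reaching 125 mm from the hinge axis (at mid-thickness) to here. Shut, it leans 25 degrees back from upright, its free edge about 29 mm above the desk's top board, with open room behind the edge for a finger. z points from hinge to edge, x is the inner (writing) face's normal, y runs along the hinge.
- flap_angle (a joint): Flap angle (rad): 0 shut (25 degrees back from upright), 0.436 upright, 2.007 level on the supports. Starts within 0.12 of shut. A stiff friction hinge (0.4 N m) holds it at any angle: it neither falls nor settles by itself. If a support is not pulled out beyond its edge, the flap meets that support's upturned end and cannot lie level.
- support_a_out (a joint): How far support a is pulled out (m) towards the desk's -x; 0 fully in, starts 0 to 25 mm out. Its end stop, somewhere from 80 to 115 mm (not the same for the two supports), is felt as sudden hard resistance; sliding takes about 3 to 4 N and it stays where left.
- support_b_out (a joint): As joint support_a_out, for support b. Either support may be on the left or on the right.
- support_a: Support a's runner: a wooden bar 24 mm wide, flat top 75 mm above the table, centred 80 mm left or right of the desk's middle, with an upturned dark front end. Axes as the desk's. Origin: on the table under the runner's middle line, at the desk's front edge when fully in; it moves with the runner.
- support_a_tab (a point): Middle of the top edge of support a's upturned front end, 110 mm above the table. That end is a plate 12 mm thick (x), 46 mm wide (y), standing 35 mm above the runner; behind it is a clear gap of 50 mm or more to the flap's foot, in which a finger can hook. Axes as the desk's.
- support_b: Support b's moving runner, made exactly as support a's.
- support_b_tab (a point): Middle of the top edge of support b's upturned front end, as point support_a_tab.
- tin_mid (a point): Centre of a small round tin (54 mm wide, 21 mm high) standing on the desk's top board near its back right corner. Leave it.
- soap_mid (a point): Centre of a wrapped soap bar (53x78x25 mm) lying on the table in front of the desk, between and below the supports. Leave it.
- bottle_mid (a point): Middle (80 mm up) of a pump bottle, 167 mm high, 51 mm wide, to the left of the desk. Leave it.
- balm_mid (a point): Centre of a small round tin (54 mm wide, 21 mm high) on the table at the right. Leave it.
- flap: The flap itself (see point flap_edge). Origin: middle of the hinge axis; axes as those of point flap_edge.

How it is judged:
On the way, in this order (a step that is already met when the one before it is completed fails the run):
1. both supports are pulled out to their stops while the flap is still up (value of joint support_a_out above 0.083 m and value of joint support_b_out above 0.105 m and value of joint flap_angle below 1.2 rad), for 0.1 s.
2. the flap is pressed down so that it bears on both supports, each with more than 1 N (value of joint flap_angle above 1.95 rad and contact force between flap and support_a above 1 N and contact force between flap and support_b above 1 N), for 0.1 s.
At the end, for the whole second after the job is handed in: The flap lies level on the supports (within 0.04 rad) and both supports are still out to within 5 mm of their stops (support a's stop is at 88 mm, support b's at 110 mm) (value of joint flap_angle between 1.967 and 2.047 rad and value of joint support_a_out above 0.083 m and value of joint support_b_out above 0.105 m); the robot touches nothing.
It fails at once if the flap is swung or dropped faster than 2.5 rad/s (velocity of joint flap_angle above 2.5 rad/s or velocity of joint flap_angle below -2.5 rad/s).
It fails at once if a support is wrenched against its stop or elsewhere with more than 60 N (contact force between any of the arm, the fingers and support_a above 60 N or contact force between any of the arm, the fingers and support_b above 60 N).
It fails at once if the flap is pushed with more than 60 N (contact force between any of the arm, the fingers and flap above 60 N).
It fails at once if a thing on or around the desk is moved by more than 20 mm (distance of any of tin_mid, soap_mid, bottle_mid, balm_mid from where it was at the start of the episode above 0.02 m).
It also fails if it takes over 67 s, if anything falls off the work surface, if the arm or the gripper's body presses on something with over 40 N, if the wrist force passes 120 N, or if a joint passes its speed limit or range.

## Working session

There is one attempt and no reset: what is moved stays moved. The work goes in short steps, Python scripts to look and compute and a shell command to move; the robot and the scene stay as the last step left them, time stands still between calls to the robot, and variables do not carry over. Pictures are saved under pics/ and viewed, at most 10 in all, crops included, and the job is handed in when it is done.

```bash
mkdir -p pics; cat > h.py <<'E'
from cell import *
import numpy as np, cv2
def pts(im):
    h,w=im["depth"].shape; u,v=np.meshgrid(np.arange(w),np.arange(h)); d=im["depth"]; K=im["K"]
    c=np.stack([(u-K[0,2])/K[0,0]*d,(v-K[1,2])/K[1,1]*d,d],-1)
    P=(c-im["t"])@im["R"]; P[d==0]=np.nan; return P
E
python3 - <<'E'
from h import *
out=[]
for n in("scene","top"):
    im=get_image(n); np.savez(f"pics/{n}0.npz",**{k:im[k] for k in("color","depth","K","R","t")})
    c=im["color"][:,:,::-1].copy(); P=pts(im)
    for q in("desk","flap","support_a","support_a_tab","tin_mid","soap_mid","bottle_mid","balm_mid"):
        for r in recognise(q,im)[:3]:
            l,t,rr,b=[int(x) for x in r["bbox"]]
            m=P[(t+b)//2,(l+rr)//2]
            print(n,q,round(r["conf"],2),[l,t,rr,b],np.round(m,3))
    out.append(c)
    cv2.imwrite(f"pics/{n}0.png",c)
s=read_state(); print({k:np.round(v,3) for k,v in s.items()})
E
```

```text
scene desk 0.76 [206, 152, 312, 261] [ 0.667 -0.006  0.164]
scene flap 0.92 [245, 162, 312, 238] [ 0.649 -0.068  0.142]
scene support_a 0.86 [302, 202, 334, 227] [ 0.561 -0.139  0.074]
scene support_a 0.76 [260, 232, 291, 257] [0.607 0.014 0.074]
scene support_a_tab 0.68 [301, 202, 332, 230] [ 0.565 -0.136  0.067]
scene tin_mid 0.57 [258, 144, 279, 161] [ 0.751 -0.182  0.183]
scene soap_mid 0.79 [293, 238, 324, 267] [ 0.538 -0.045  0.022]
scene bottle_mid 0.74 [154, 308, 184, 360] [0.655 0.349 0.105]
scene balm_mid 0.73 [377, 196, 395, 209] [ 0.425 -0.341  0.022]
scene balm_mid 0.21 [243, 160, 315, 239] [ 0.649 -0.073  0.142]
top flap 0.85 [263, 196, 327, 227] [ 0.646 -0.086  0.148]
top flap 0.26 [256, 218, 274, 239] [0.602 0.017 0.077]
top support_a 0.77 [305, 225, 314, 250] [ 0.569 -0.136  0.073]
top support_a 0.74 [259, 220, 272, 238] [0.597 0.016 0.082]
top support_a 0.61 [262, 192, 326, 225] [ 0.654 -0.083  0.16 ]
top support_a_tab 0.58 [306, 225, 317, 251] [ 0.563 -0.143  0.083]
top tin_mid 0.61 [314, 168, 329, 187] [ 0.752 -0.174  0.188]
top soap_mid 0.61 [273, 238, 298, 259] [ 0.537 -0.053  0.029]
top bottle_mid 0.78 [164, 200, 182, 221] [0.661 0.33  0.118]
top bottle_mid 0.65 [256, 216, 272, 239] [0.605 0.02  0.08 ]
top balm_mid 0.62 [364, 270, 380, 287] [ 0.428 -0.359  0.019]
{'time': np.float64(0.9), 'joints': array([-1.342,  0.263, -0.048,  1.259, -0.   ,  1.416]), 'qd': array([-0.   , -0.   , -0.   , -0.001,  0.001,  0.   ]), 'tau': array([ 1.0000e-03, -6.3742e+01,  3.8477e+01,  1.0000e-03, -0.0000e+00,
       -0.0000e+00]), 'tool_pos': array([ 0.197, -0.487,  0.25 ]), 'ee_rot': array([ 0.982,  0.191, -0.   , -0.   ]), 'force': array([ 0.461, -0.861,  0.211]), 'torque': array([ 0.047, -0.008, -0.004]), 'finger_force': np.float64(0.0), 'gripper_width': np.float64(0.085)}
```

View pics/scene0.png

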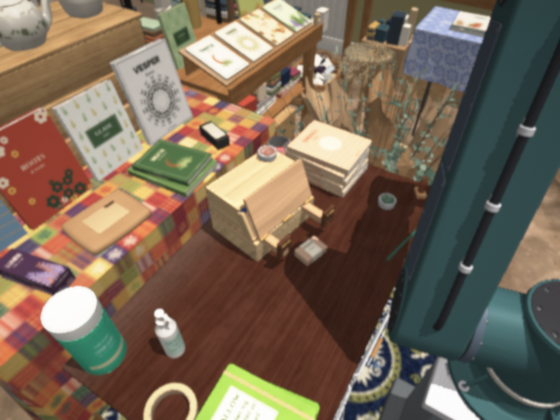

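View pics/top0.png

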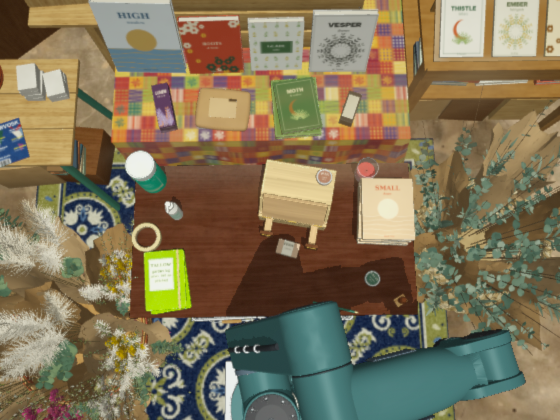

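The scene view shows the desk at about (260,205), with tabs at (320,213) and (282,240) and the soap at (311,250). The top view shows the desk at (297,195), yawed slightly, with runners at (267,229) and (312,237). Next I fit the desk pose.

```bash
python3 - <<'E'
from h import *
A=[]
for n in("scene","top"):
    im=dict(np.load(f"pics/{n}0.npz")); P=pts(im); A.append(P)
    M=P.reshape(-1,3); M=M[(M[:,0]>.45)&(M[:,0]<.9)&(M[:,1]>-.26)&(M[:,1]<.12)]
    t=M[(abs(M[:,2]-.165)<.004)&(M[:,0]>.6)]
    r=cv2.minAreaRect(t[:,:2].astype(np.float32)); print(n,"top",len(t),r, np.median(t,0))
    f=M[(M[:,2]>.10)&(M[:,2]<.2)&(M[:,0]<.70)&(M[:,0]>.57)&(M[:,1]<.05)]
    print(" flap bounds",f.min(0),f.max(0))
    for lo,hi in((-.2,-.09),(-.03,.06)):
        g=M[(M[:,1]>lo)&(M[:,1]<hi)&(M[:,2]>.103)&(M[:,2]<.116)&(M[:,0]<.61)]
        k=M[(M[:,1]>lo)&(M[:,1]<hi)&(M[:,2]>.03)&(M[:,2]<.12)&(M[:,0]<.61)]
        print(" tab",len(g),np.round(np.median(g,0),3) if len(g) else'', np.round(g.min(0),3) if len(g) else '',np.round(g.max(0),3) if len(g) else '', "all",np.round(k.min(0),3),np.round(k.max(0),3))
    for y in range(0): pass
    cv2.imwrite(f"pics/c{n}.png",cv2.resize(im["color"][140:270,200:340,::-1],None,fx=5.5,fy=4.5 if 0 else 4.5,interpolation=cv2.INTER_CUBIC))
E
```

```text
scene top 2308 ((0.727708101272583, -0.0938287228345871), (0.2415425181388855, 0.1564967930316925), 79.80709075927734) [ 0.74222458 -0.07249267  0.16400273]
 flap bounds [ 0.57172758 -0.20933805  0.1000492 ] [0.69986505 0.03826669 0.1986559 ]
 tab 66 [ 0.533 -0.138  0.108] [ 0.524 -0.173  0.103] [ 0.61  -0.117  0.111] all [ 0.524 -0.195  0.048] [ 0.61  -0.114  0.111]
 tab 78 [0.581 0.016 0.108] [ 0.572 -0.007  0.103] [0.59  0.037 0.111] all [ 0.572 -0.008  0.049] [0.61  0.039 0.111]
top top 1627 ((0.7264190912246704, -0.09552665054798126), (0.2391064465045929, 0.15773548185825348), 79.72003173828125) [ 0.73627851 -0.08759673  0.16514004]
 flap bounds [ 0.57117738 -0.21093344  0.10003483] [0.69992027 0.03607335 0.19999532]
 tab 49 [ 0.532 -0.14   0.11 ] [ 0.524 -0.164  0.104] [ 0.542 -0.119  0.116] all [ 0.508 -0.194  0.03 ] [ 0.61  -0.091  0.116]
 tab 45 [0.581 0.013 0.109] [ 0.571 -0.008  0.103] [0.589 0.033 0.116] all [ 0.548 -0.028  0.03 ] [0.61  0.034 0.119]
```

View pics/cscene.png

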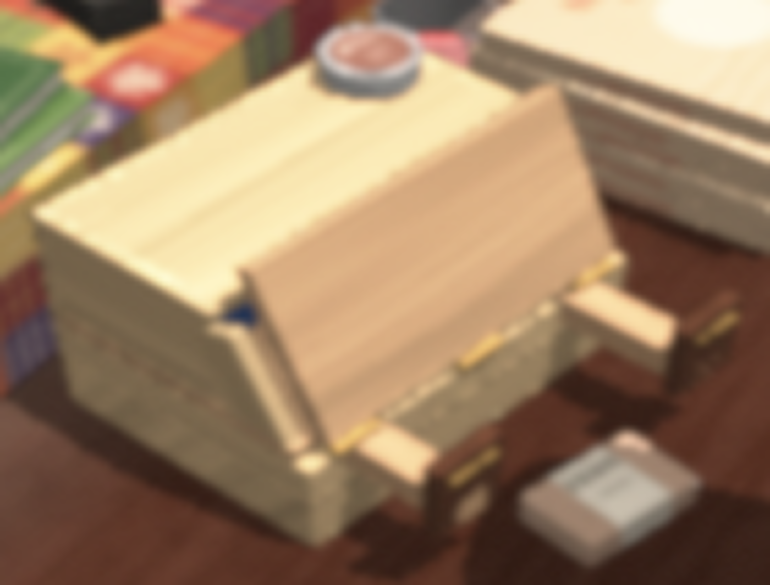

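View pics/ctop.png

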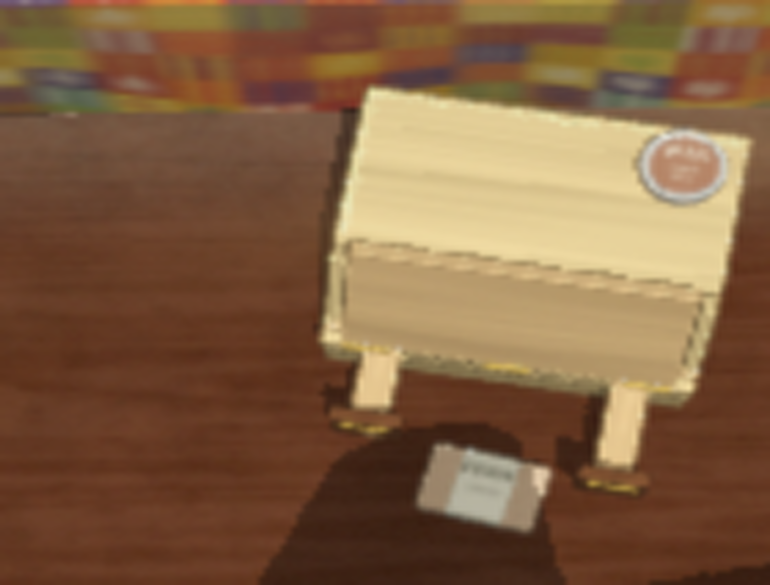

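The crops confirm it: the left tab is nearly in, the right tab is about 20 mm further out, and the flap is clear. Desk yaw is about -10.2° with origin at (0.627,-0.077), and the 160 mm tab spacing matches. I'll turn the tool so its y lies along desk x and close the fingers.

```bash
python3 -m inch '[[[0,0,0,-0.12],[0,0,0,-0.12],[0,0,0,-0.12],[0,0,0,-0.12],[0,0,0,-0.12],[0,0,0,-0.12],[0,0,0,-0.12],[0,0,0,-0.12]]]' 0 30; python3 -m inch '[[[0,0,0,-0.05],[2.5,1.9,0,0],[2.5,1.9,0,0],[2.5,1.9,0,0],[2.5,1.9,0,0],[2.5,1.9,0,0],[2.5,1.9,0,0],[2.5,1.9,0,0]]]'
cat > d.py <<'E'
from h import *
from scipy.spatial.transform import Rotation as R
a=np.radians(-10.2); O=np.array([.627,-.0768]); D=np.array([[np.cos(a),np.sin(a)],[-np.sin(a),np.cos(a)]])
def show():
    s=read_state(); p=D@(s["tool_pos"][:2]-O); m=R.from_quat(s["ee_rot"]).as_matrix(); f=D@s["force"][:2]
    print("t %.2f desk xy mm"%s["time"],np.round(p*1e3,1),"z %.1f"%(s["tool_pos"][2]*1e3),"F desk",np.round(f,1),round(s["force"][2],1),"toolx yaw deg rel desk %.1f"%(np.degrees(np.arctan2(m[1,0],m[0,0]))+10.2),"w",round(s["gripper_width"],3))
if __name__=="__main__": show()
E
python3 d.py
```

```text
time: 1.57
tool_pos: [0.1966, -0.4868, 0.2503]
ee_rot: [0.781, 0.625, -0.0, 0.0]
force: [0.2, -0.3, -1.0]
gripper_width: 0.0
finger_force: 0.0
time: 2.23
tool_pos: [0.3592, -0.3368, 0.2504]
ee_rot: [0.767, 0.642, 0.0, 0.0]
force: [0.1, -0.5, -0.1]
gripper_width: -0.0001
finger_force: 0.0
t 2.23 desk xy mm [-217.5 -303.3] z 250.4 F desk [ 0.2 -0.5] -0.1 toolx yaw deg rel desk 90.0 w -0.0
```

```bash
python3 -m inch '[[[2.8,2.1,0,0],[2.8,2.1,0,0],[2.8,2.1,0,0],[2.8,2.1,0,0],[2.8,2.1,0,0],[2.8,2.1,0,0],[2.8,2.1,0,0],[2.7,2.3,0,0]]]' | grep pos; python3 -m inch '[[[0,0,2,0],[0,0,2,0],[0,0,2,0],[0,0,2,0],[0,0,2,0],[0,0,1,0],[0,0,1,0],[0,0,0,0]]]' | grep pos;  python3 d.py
python3 - <<'E'
from h import *
a=get_image("scene")["color"][130:280,190:350,::-1]; b=get_image("top")["color"][130:280,200:360,::-1]
cv2.imwrite("pics/p1.png",cv2.resize(np.hstack([a,b]),(800,375),interpolation=cv2.INTER_CUBIC))
E
```

```text
tool_pos: [0.5658, -0.1467, 0.2504]
tool_pos: [0.5644, -0.1482, 0.129]
t 3.57 desk xy mm [-48.9 -81.4] z 129.0 F desk [-0.8 -0.4] 0.4 toolx yaw deg rel desk 90.1 w 0.0
```

View pics/p1.png

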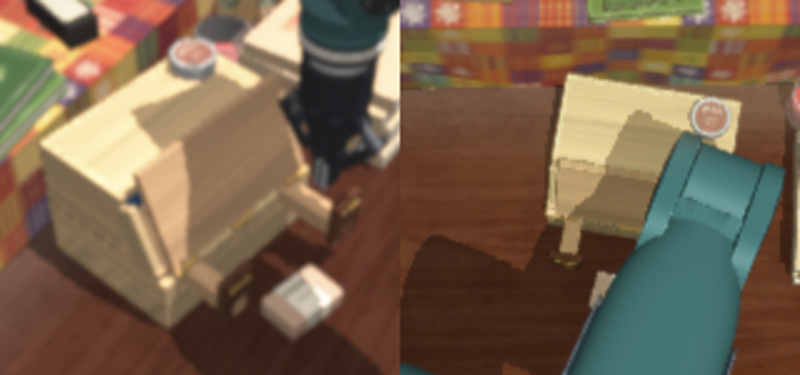

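Fingertips are above the right runner, behind its tab. I'll lower them and hook it.

```bash
python3 -m inch '[[[0,0,1,0],[0,0,1,0],[0,0,0.5,0],[0,0,0,0],[0,-0.5,0,0],[0,-0.5,0,0],[0,-0.4,0,0],[0,-0.4,0,0]]]' | grep force;python3 d.py; python3 -m inch '[[[0,-0.6,0,0],[0,-0.6,0,0],[0,-0.6,0,0],[0,-0.6,0,0],[0,-0.6,0,0],[0,-0.6,0,0],[0,-0.6,0,0],[0,-0.6,0,0]]]' |grep force; python3 d.py
```

```text
force: [3.4, 0.7, -2.2]
finger_force: 1.4
t 4.33 desk xy mm [-66.6 -81.4] z 105.7 F desk [3.2 1.3] -2.2 toolx yaw deg rel desk 90.1 w 0.0
force: [3.0, 1.1, 2.8]
finger_force: 1.5
t 5.00 desk xy mm [-115.   -81.5] z 105.3 F desk [2.8 1.6] 2.8 toolx yaw deg rel desk 90.1 w -0.0
```

```bash
python3 -m inch '[[[0,-0.15,0,0],[0,-0.15,0,0],[0,-0.15,0,0],[0,-0.15,0,0],[0,-0.15,0,0],[0,-0.1,0,0],[0,-0.1,0,0],[0,0,0,0]]]' |grep force; python3 d.py; python3 -m inch '[[[0,-0.1,0,0],[0,-0.1,0,0],[0,-0.1,0,0],[0,-0.1,0,0],[0,-0.1,0,0],[0,-0.1,0,0],[0,-0.1,0,0],[0,0,0,0]]]' |grep force; python3 d.py
```

```text
force: [1.9, 0.5, 1.4]
finger_force: 0.7
t 5.67 desk xy mm [-124.1  -81.5] z 105.2 F desk [1.8 0.8] 1.4 toolx yaw deg rel desk 90.1 w 0.0
force: [32.6, -1.4, -21.0]
finger_force: 15.8
t 6.33 desk xy mm [-126.1  -81.7] z 105.7 F desk [32.4  4.4] -21.0 toolx yaw deg rel desk 90.1 w 0.0
```

The stop is felt at about 65 mm of travel, so this is support a, on the right. I'll back off, rise and go to the left one.

```bash
python3 -m inch '[[[0,0.6,0,0],[0,0.6,0,0],[0,0.5,0,0],[0,0,-2,0],[0,0,-2,0],[0,0,-1,0],[2,1,0,0],[2,1,0,0]]]' |grep force; python3 d.py; python3 -m inch '[[[2,1,0,0],[2,1,0,0],[2,1.1,0,0],[2,1.2,0,0],[2,1.2,0,0],[2,1,0,0],[0.2,0,0,0],[0,0,0,0]]]' |grep pos; python3 d.py
```

```text
force: [0.5, 0.1, -0.5]
finger_force: 0.0
t 7.00 desk xy mm [-93.8 -41.7] z 156.0 F desk [0.5 0.2] -0.5 toolx yaw deg rel desk 89.9 w 0.0
tool_pos: [0.6126, 0.0085, 0.1547]
t 7.67 desk xy mm [-29.3  81.4] z 154.7 F desk [ 0.3 -0.5] -0.5 toolx yaw deg rel desk 90.1 w 0.0
```

```bash
python3 -m inch '[[[0,0,1.5,0],[0,0,1.5,0],[0,0,1.5,0],[0,0,0.4,0],[0,-0.4,0,0],[0,-0.5,0,0],[0,-0.6,0,0],[0,-0.6,0,0]]]' | grep force;python3 d.py; python3 -m inch '[[[0,-0.6,0,0],[0,-0.7,0,0],[0,-0.7,0,0],[0,-0.7,0,0],[0,-0.7,0,0],[0,-0.7,0,0],[0,-0.7,0,0],[0,-0.6,0,0]]]' |grep force; python3 d.py;  python3 -m inch '[[[0,-0.6,0,0],[0,-0.6,0,0],[0,-0.5,0,0],[0,-0.4,0,0],[0,-0.4,0,0],[0,-0.3,0,0],[0,-0.3,0,0],[0,-0.2,0,0]]]' |grep force; python3 d.py
```

```text
force: [2.7, -2.9, -1.0]
finger_force: 1.5
t 8.33 desk xy mm [-50.1  80.3] z 107.2 F desk [ 3.2 -2.4] -1.0 toolx yaw deg rel desk 90.0 w 0.0
force: [2.4, 1.7, 1.8]
finger_force: 1.5
t 9.00 desk xy mm [-104.9   80.6] z 106.3 F desk [2.  2.1] 1.8 toolx yaw deg rel desk 90.1 w -0.0
force: [3.1, 1.7, 0.0]
finger_force: 1.3
t 9.67 desk xy mm [-137.4   80.5] z 106.2 F desk [2.8 2.2] 0.0 toolx yaw deg rel desk 90.1 w 0.0
```

```bash
python3 -m inch '[[[0,-0.15,0,0],[0,-0.15,0,0],[0,-0.15,0,0],[0,-0.15,0,0],[0,-0.1,0,0],[0,-0.1,0,0],[0,0,0,0],[0,0,0,0]]]' |grep force; python3 d.py; python3 -m inch '[[[0,-0.1,0,0],[0,-0.1,0,0],[0,-0.1,0,0],[0,-0.1,0,0],[0,0,0,0],[0,0,0,0],[0,0,0,0],[0,0,0,0]]]' |grep force; python3 d.py
```

```text
force: [-0.2, 0.5, 0.9]
finger_force: 0.4
t 10.33 desk xy mm [-145.3   80.3] z 106.2 F desk [-0.3  0.5] 0.9 toolx yaw deg rel desk 90.1 w 0.0
force: [15.3, -2.7, -10.8]
finger_force: 7.2
t 11.00 desk xy mm [-146.9   80.3] z 106.5 F desk [15.5  0.1] -10.8 toolx yaw deg rel desk 90.0 w -0.0
```

Both supports are at their stops. Next I rise, go over the flap and measure its edge from the first images.

```bash
python3 -m inch '[[[0,0.6,0,0],[0,0.6,0,0],[0,0.3,0,0],[0,0,-3,0],[0,0,-3,0],[0,0,-3,0],[0,0,-3,0],[0,0,-1.5,0]]]' |grep force; python3 -m inch '[[[-1,2.7,0,0],[-1,2.7,0,0],[-1,2.7,0,0],[-1,2.7,0,0],[-1,2.7,0,0],[-1,2.7,0,0],[-1,2.7,0,0],[-1,2.7,0,0]]]' |grep force; python3 d.py
python3 - <<'E'
from d import *
for n in("scene","top"):
    im=dict(np.load(f"pics/{n}0.npz")); M=pts(im).reshape(-1,3)
    q=np.c_[(M[:,:2]-O)@D.T,M[:,2]]*1e3
    q=q[(abs(q[:,1])<95)&(q[:,0]>-5)&(q[:,0]<75)]
    for lo in range(95,205,15):
        g=q[(q[:,2]>=lo)&(q[:,2]<lo+15)]
        if len(g): print(n,lo,len(g),np.round(np.median(g,0),1),np.round(np.percentile(g[:,0],[5,95]),1))
E
```

```text
force: [0.1, 0.5, 0.7]
finger_force: 0.0
force: [0.8, -0.4, 0.5]
finger_force: 0.0
t 12.33 desk xy mm [82.9  0.1] z 240.9 F desk [ 0.8 -0.3] 0.5 toolx yaw deg rel desk 90.1 w 0.0
scene 95 291 [  2.4   8.5 102.7] [-1.7  6.4]
scene 110 299 [  8.7   2.6 117.4] [ 4.8 12.3]
scene 125 319 [ 15.2   8.5 132.6] [11.3 18.9]
scene 140 316 [ 21.7   6.1 148. ] [18.  25.5]
scene 155 330 [ 27.9  10.  162.8] [24.1 32.7]
scene 170 334 [ 34.    8.  177.4] [30.3 37.5]
scene 185 408 [ 41.    7.2 193. ] [36.8 50.5]
top 95 147 [  1.9  -3.8 102.7] [-2.8  7.1]
top 110 141 [  7.6  -2.1 117.8] [ 2.3 13.3]
top 125 157 [ 14.5   2.9 132.3] [ 8.3 20. ]
top 140 164 [ 20.9   6.4 148. ] [15.6 26.5]
top 155 373 [ 61.9  -2.3 164.3] [23.6 73.8]
top 170 192 [ 34.   -5.8 175.7] [28.5 70.8]
top 185 279 [ 41.9   4.3 193.5] [35.2 51.4]
top 200 36 [ 43.4  -8.2 202.1] [39.4 48.1]
```

```bash
python3 -m inch '[[[0,0,1.2,0],[0,0,1.2,0],[0,0,1.2,0],[0,0,0.8,0],[0,0,0.3,0],[0,-0.4,0,0],[0,-0.4,0,0],[0,-0.4,0,0]]]' |grep force; python3 d.py; python3 -m inch '[[[0,-0.6,0,0],[0,-0.6,0,0],[0,-0.6,0,0],[0,-0.6,0,0],[0,-0.6,0,0],[0,-0.6,0,0],[0,-0.7,0,0],[0,-0.7,0,0]]]' |grep force; python3 d.py
```

```text
force: [-0.1, 0.4, 0.6]
finger_force: 0.0
t 13.00 desk xy mm [69.7  0.7] z 195.1 F desk [-0.1  0.3] 0.6 toolx yaw deg rel desk 90.1 w 0.0
force: [2.9, -1.5, 2.4]
finger_force: 1.9
t 13.67 desk xy mm [19.6  0.6] z 194.8 F desk [ 3.1 -1. ] 2.4 toolx yaw deg rel desk 90.1 w -0.0
```

```bash
python3 -m inch '[[[0,-0.5,0.03,0],[0,-0.5,0.03,0],[0,-0.5,0.03,0],[0,-0.5,0.03,0],[0,-0.5,0.04,0],[0,-0.47,0.16,0],[0,-0.47,0.16,0],[0,-0.47,0.16,0]]]' |grep force; python3 d.py; python3 -m inch '[[[0,-0.47,0.16,0],[0,-0.47,0.16,0],[0,-0.41,0.27,0],[0,-0.41,0.27,0],[0,-0.41,0.27,0],[0,-0.41,0.28,0],[0,-0.41,0.28,0],[0,-0.2,0.2,0]]]' |grep force; python3 d.py
```

```text
force: [2.2, -0.1, 3.4]
finger_force: 1.8
t 14.33 desk xy mm [-19.6   0.6] z 187.7 F desk [2.2 0.3] 3.4 toolx yaw deg rel desk 90.1 w -0.0
force: [1.4, -0.1, 3.8]
finger_force: 1.7
t 15.00 desk xy mm [-51.7   0.6] z 168.6 F desk [1.4 0.1] 3.8 toolx yaw deg rel desk 90.1 w 0.0
```

```bash
python3 -m inch '[[[0,-0.32,0.37,0],[0,-0.32,0.37,0],[0,-0.32,0.37,0],[0,-0.32,0.37,0],[0,-0.22,0.44,0],[0,-0.22,0.44,0],[0,-0.22,0.44,0],[0,-0.22,0.44,0]]]' |grep force; python3 d.py; python3 -m inch '[[[0,-0.2,0.44,0],[0,-0.1,0.4,0],[0,-0.1,0.4,0],[0,-0.1,0.3,0],[0,-0.1,0.3,0],[0,0,0.2,0],[0,0,0.2,0],[0,0,0.1,0]]]' |grep force; python3 d.py
python3 - <<'E'
from h import *
a=get_image("scene")["color"][130:280,190:350,::-1]
cv2.imwrite("pics/p2.png",cv2.resize(a,(640,600),interpolation=cv2.INTER_CUBIC))
E
```

```text
force: [-0.9, 0.3, 2.5]
finger_force: 1.4
t 15.67 desk xy mm [-73.    0.5] z 136.0 F desk [-1.   0.2] 2.5 toolx yaw deg rel desk 90.1 w 0.0
force: [-2.7, 0.3, 2.6]
finger_force: 1.3
t 16.33 desk xy mm [-78.8   0.5] z 112.8 F desk [-2.7 -0.2] 2.6 toolx yaw deg rel desk 90.1 w 0.0
```

View pics/p2.png

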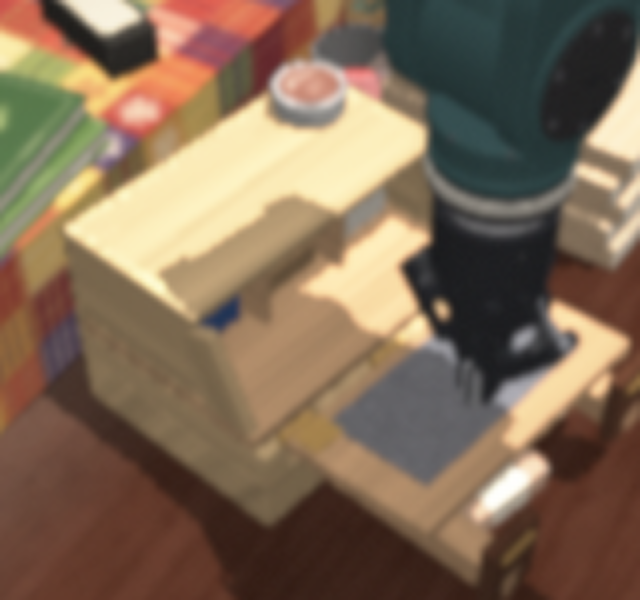

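The picture shows the flap nearly level, between the tabs. Now I press gently.

```bash
python3 -m inch '[[[0,0,0.1,0],[0,0,0.1,0],[0,0,0.1,0],[0,0,0.1,0],[0,0,0.1,0],[0,0,0.1,0],[0,0,0,0],[0,0,0,0]]]' |grep force; python3 d.py; python3 -m inch '[[[0,0,0.1,0],[0,0,0.1,0],[0,0,0,0],[0,0,0,0],[0,0,0,0],[0,0,0,0],[0,0,0,0],[0,0,0,0]]]' |grep force; python3 d.py
```

```text
force: [-0.3, -0.7, -0.4]
finger_force: 0.0
t 17.05 desk xy mm [-78.4   0.5] z 107.1 F desk [-0.2 -0.7] -0.4 toolx yaw deg rel desk 90.1 w -0.0
force: [-4.8, 1.0, 14.6]
finger_force: 7.1
t 17.72 desk xy mm [-78.4   0.5] z 106.0 F desk [-4.9  0.2] 14.6 toolx yaw deg rel desk 90.1 w 0.0
```

```bash
python3 -m inch '[[[0,0,0.1,0],[0,0,0.1,0],[0,0,0,0],[0,0,0,0],[0,0,0,0],[0,0,0,0],[0,0,0,0],[0,0,0,0]]]' |grep force; python3 d.py
```

```text
force: [-14.5, 3.0, 44.9]
finger_force: 22.0
t 18.38 desk xy mm [-78.3   0.5] z 105.8 F desk [-14.8   0.4] 44.9 toolx yaw deg rel desk 90.1 w 0.0
```

Firm bearing. I lift off and check.

```bash
python3 -m inch '[[[0,0,-0.2,0],[0,0,-0.3,0],[0,0,-1,0],[0,0,-2,0],[0,0,-3,0],[0,0,-3,0],[0,0,-3,0],[0,0,0,0]]]' |grep force; python3 -m inch '[[[-3,-2,0,0],[-3,-2,0,0],[-3,-2,0,0],[-3,-2,0,0],[-3,-2,0,0],[-3,-2,0,0],[-3,-2,0,0],[0,0,0,0]]]' |grep force; python3 d.py
python3 - <<'E'
from d import *
im=get_image("scene"); M=pts(im).reshape(-1,3)
q=np.c_[(M[:,:2]-O)@D.T,M[:,2]]*1e3
for y in(-60,0,60):
  for x in range(-120,-10,20):
    g=q[(abs(q[:,1]-y)<20)&(abs(q[:,0]-x)<10)&(q[:,2]>60)&(q[:,2]<105)]
    if len(g): print(y,x,len(g),round(np.median(g[:,2]),1))
for s in(-80,80):
    g=q[(abs(q[:,1]-s)<25)&(q[:,0]<-100)&(q[:,2]>104)&(q[:,2]<114)]; print("tab",s,len(g),np.round(np.median(g,0),1))
cv2.imwrite("pics/p3.png",cv2.resize(im["color"][130:280,190:350,::-1],(640,600),interpolation=cv2.INTER_CUBIC))
E
```

```text
force: [0.3, -0.3, -0.0]
finger_force: 0.0
force: [-0.2, 0.9, 0.8]
finger_force: 0.0
t 19.72 desk xy mm [-220.9 -213.4] z 228.4 F desk [-0.4  0.9] 0.8 toolx yaw deg rel desk 89.8 w -0.0
-60 -120 101 84.6
-60 -100 82 86.4
-60 -80 77 86.5
-60 -60 75 86.5
-60 -40 76 86.7
-60 -20 74 86.1
0 -120 93 84.9
0 -100 93 86.4
0 -80 88 86.2
0 -60 87 86.6
0 -40 83 86.2
0 -20 80 86.3
60 -120 106 85.2
60 -100 102 86.6
60 -80 97 86.5
60 -60 94 86.5
60 -40 86 86.7
60 -20 89 86.4
tab -80 60 [-146.6  -75.5  108.2]
tab 80 86 [-167.1   82.9  108.2]
```

View pics/p3.png

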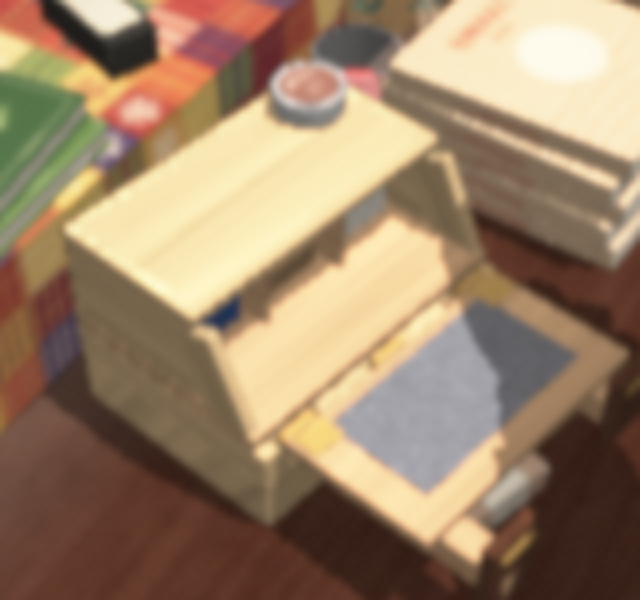

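The flap lies level at 86.5 mm, both tabs are out at their stops, and the robot is clear.

```bash
python3 -c "from cell import *; print(finish_job())"
```

```text
the job is handed in; nothing more can be done
None
```

The desk is open and the job is handed in at about 20 s: both supports were pulled until I felt their stops, the flap was pressed on firmly with about 45 N and measured level, and the arm is clear. The judge's result was not reported back to me.

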